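# Clamp a filter cube in its assembly fixture with a T-handle hex key

## Task

A microscope filter cube stands loose in its assembly fixture and must be clamped before it can be worked on. Take the larger of the two T-handle hex keys from the stand, push it gently but fully home into the recessed hex socket of the clamp's cam screw, and only then turn it clockwise until it comes up solid, so that the cube is held tight against the fence. Draw the key out and put it back upright in the hole it came from, without disturbing the small key.

Things in the scene. Friction and masses are not known exactly. Their poses are not given: they have to be found in the camera images.
- hex_key: The larger T-handle hex key, 0.75 kg: upright steel hexagonal shank, 17 mm across flats (19.6 mm over corners), 110 mm long, its end cut square, under a dark steel crossbar. Origin: centre of the tip's end face; +z up the shank, x along the crossbar. Two flats of the hexagon face +x and -x. It stands in the stand, tip 6 mm above the bench.
- key_grip (a point): Middle of the larger key's crossbar, 123 mm above its tip: the place to grip it from above. The crossbar is 120 mm long (key's x), 22 mm wide with flat sides (y) and 26 mm high (z).
- key_tip (a point): Centre of the larger key's tip, the same point as the hex_key's origin.
- small_key: The smaller T-handle hex key: 6 mm across flats, shank 70 mm, dark crossbar 70 x 12 x 18 mm, top 94 mm above the bench. It stands in the stand's other hole, 56 mm from the larger key. It is too small for the socket and stays where it is.
- key_stand: Light wooden block, fixed to the bench, 58 x 118 mm, top 46 mm above the bench. Origin on the bench under its centre, z up. Two round blind holes, 40 mm deep (floor 6 mm above the bench): the larger key's at y = +28 mm, 22 mm wide with a 2 mm chamfer; the small key's at y = -28 mm, 8.5 mm wide.
- clamp_fixture: Fixture fixed to the bench: aluminium base plate 134 x 92 x 12 mm, a dark steel clamp body 58 x 66 mm (top 43 mm above the bench) at one end, the fence at the other. Origin on the bench below the upright axis of the cam screw, in the middle of the clamp body; +x points from the screw to cube and fence, z up. Clockwise from above, the cam pushes a jaw towards the cube, 1.5 mm a radian.
- socket (a point): Centre of the mouth of the cam screw's hex socket, 36 mm above the bench, 7 mm down a 32 mm counterbore, under a 45 degree countersink 21 to 26 mm wide; z up, x as the fixture's x. The socket is 17.75 mm across flats and 12 mm deep. The angle of its hexagon about z is different each time and is not measured; off its angle by more than about 0.08 rad the key rests on the mouth or jams.
- counterbore (a point): Centre of the counterbore's rim on top of the clamp body, 43 mm above the bench, on the screw's axis. The screw turns easily clockwise, bites when the jaw meets the cube (the moment then rises by 0.06 N m and more) and comes up solid after 0.55 to 1.55 rad, plus up to 0.3 rad of play of the key; forced on, over about 0.3 N m, the key rides over. It stays where it is left.
- fence: Steel fence block 14 x 54 x 32 mm on the base plate, its centre 86.5 mm from the screw axis along the fixture's +x. Origin: under its centre, on the base plate.
- filter_cube: Black fluorescence filter cube, 36 x 36 x 44 mm, 0.12 kg, standing on the base plate between the jaw and the fence with up to 1.6 mm of play. Origin: centre of its underside.
Things that resemble listed ones, but are neither listed nor needed, are in the scene too. What is shaped like the hex_key but red is not meant.

How it is judged (in metres and radians):
On the way, in this order (a step that is already met when the one before it is completed fails the run):
1. the large key is fully home in the cam screw's socket: its tip at least 10 mm below the socket's mouth, on its axis within 2 mm and upright within 0.1 rad (z of key_tip in the frame of socket below -0.01 m and horizontal distance between key_tip and socket below 0.002 m and angle between hex_key's own z axis and vertical below 0.1 rad), for 0.2 s.
2. the cube is pressed against the fence with more than 12 N while the key is still in the socket (tip at least 8 mm deep) (contact force between fence and filter_cube above 12 N and z of key_tip in the frame of socket below -0.008 m and horizontal distance between key_tip and socket below 0.003 m), for 0.2 s.
At the end, for the whole second after the job is handed in: The cam is tight: the cube is pressed against the fence with more than 12 N. The large key stands still and upright (within 0.12 rad) in the hole it came from, its tip within 6 mm of where it started; the small key is within 8 mm of its place and upright (contact force between fence and filter_cube above 12 N and distance of hex_key from where it was at the start of the episode below 0.006 m and angle between hex_key's own z axis and vertical below 0.12 rad and linear speed of hex_key below 0.02 m/s and distance of small_key from where it was at the start of the episode below 0.008 m and angle between small_key's own z axis and vertical below 0.2 rad); the robot touches nothing.
It fails at once if the key is forced: more than 45 N between key and fixture while the tip is less than 4 mm deep in the socket and the cube not yet clamped (contact force between hex_key and clamp_fixture above 45 N and z of key_tip in the frame of socket above -0.004 m and contact force between fence and filter_cube below 5 N).
It fails at once if the small key is pulled from its hole or knocked over (moved more than 15 mm) (distance of small_key from where it was at the start of the episode above 0.015 m).
It also fails if it takes over 72 s, if anything falls off the work surface, if the arm or the gripper's body presses on something with over 40 N, if the wrist force passes 120 N, or if a joint passes its speed limit or range.

## Robot

A 6-joint arm with a two-finger parallel gripper is mounted at the origin on a cart in front of the work surface, level with it; the furniture and walls round the work are solid. World frame = base frame: x ahead of the robot, y to its left, z up, the work surface at z = 0. Lengths are in m, angles in degrees, forces in N, time in s.
With the tool pointing down it reaches from about 0.325 to 0.85 m from the base axis. Payload 15.5 kg.
Tool frame: the origin (TCP) lies midway between the tips of the shut fingers; the grasp point (between the pads) lies 19 mm behind it; z points along the fingers, y is the line along which they close (so a half turn about z gives the same grasp; the last joint's range is limited). The gripper opens to 91 mm and grips with 3 to 60 N. Pads are 32 mm wide; open, the fingers measure 118 mm over their backs; the gripper's body (76 mm by 178 mm) begins 60 mm behind the grasp point.
Start: joints at [-73.768, 28.281, 77.091, -0, 74.628, -5.472], TCP at [0.231, -0.581, 0.214] pointing down, gripper open.
Joint ranges: [-166.48, 166.48], [-47.26, 123.95], [12.59, 153.08], [-70.14, 250.14], [6.76, 159.57], [-176.63, 176.63]. Speed limits (degrees/s): [108.29, 108.29, 147.25, 172.46, 172.46, 172.46].

## Interface

Orientations are given as a 3x3 rotation matrix whose columns are the frame's x, y, z axes.
In Python, from bench import ctrl gives the robot as it stands. The module is installed in compiled form; this text tells all that it offers. Calls block until the motion is done:
- ctrl.goto(position, orientation): joint-space move of the TCP to a pose.
- ctrl.move_l(position, vel=0.15, ori=None, contact_N=None): straight line of the TCP; ori=None keeps the orientation; vel is the mean speed in m/s. With contact_N (N) it stops when the force on the tool has changed by that much, and returns True; else False.
- ctrl.movej(angles): joint-space move.
- ctrl.command_gripper(opening): opening from 0.0 (shut) to 1.0 (fully open); the grip force is fixed at half the most; returns when the fingers have stopped.
- ctrl.sleep(seconds).
- ctrl.ik(position, orientation): joint angles nearest the present ones, or None.
- ctrl.read_camera(name): name is "scene" or "top"; returns the picture (480x640x3 uint8, blue, green, red); there is no depth.
- ctrl.camera_params(name): a dict with "fx", "fy", "cx", "cy" (pixels), "D" ([k1, k2, p1, p2, k3] as OpenCV has them; the pictures are not rectified), "pose" (4x4, takes a point from camera to world coordinates). Camera axes: x right, y up, looking along -z (the intrinsics and any distortion apply to the point x, -y, -z); pixel columns grow to the right and rows downward; lengths in m; the calibration is good to about 2 mm. A picture is of the moment at which its call begins. camera_params takes no time and is no camera call.
A pose or a line that the arm cannot do raises ctrl.MotionError and nothing moves.
- ctrl.sign_off(): hands the job in; it is judged then, once.
Readings, each from a call of its own:
- ctrl.current_t(): time.
- ctrl.current_q(): joint angles.
- ctrl.current_dq(): joint speeds.
- ctrl.current_effort(): joint torques, N m.
- ctrl.current_tool_pos(): TCP position.
- ctrl.current_eef_rot(): TCP orientation.
- ctrl.current_contact_force(): force on the tool from outside, world axes, zero at the start.
- ctrl.current_wrist_torque(): the same for the moment, N m.
- ctrl.current_grip_width(): opening from 0.0 (shut) to 1.0 (fully open).
- ctrl.current_grasp_force(): force on a finger pad.
Only numpy, scipy, OpenCV 4.12 (cv2) and the standard library are available. Lean on these libraries where they do the work, as an engineer would, in place of code of your own. Each camera call takes 0.05 s, during which the arm holds its last target. There are 200 camera calls.

## Working session

There is one attempt and no reset: what is moved stays moved. The work goes in short steps, each a Python script; the robot and the scene stay as the last script left them, time stands still between calls to the robot, and variables do not carry over. Pictures are saved under pics/ and viewed, at most 10 in all, crops included, and the job is handed in when it is done.

```bash
ls; mkdir -p pics
python3 - <<'E'
from bench import ctrl
import cv2,numpy as np
for n in("scene","top"):
    cv2.imwrite(f"pics/{n}0.png",ctrl.read_camera(n))
    p=ctrl.camera_params(n);print(n,{k:np.round(v,4).tolist() for k,v in p.items()})
print(ctrl.current_t(),ctrl.current_eef_rot().round(3) if hasattr(ctrl.current_eef_rot(),'round') else ctrl.current_eef_rot())
E
```

```text
pics
scene {'fx': 444.8018, 'fy': 444.8018, 'cx': 318.7535, 'cy': 239.6256, 'D': [-0.0203, 0.0, 0.0, 0.0, 0.0], 'pose': [[0.5659, 0.4109, -0.7148, -0.062], [-0.8243, 0.3, -0.4802, -0.4406], [0.0171, 0.8609, 0.5085, 0.5497], [0.0, 0.0, 0.0, 1.0]]}
top {'fx': 544.9806, 'fy': 544.9806, 'cx': 319.6418, 'cy': 245.7383, 'D': [-0.0473, 0.0, 0.0, 0.0, 0.0], 'pose': [[0.0017, 0.982, -0.189, 0.3814], [-0.9999, -0.0015, -0.0172, -0.0036], [-0.0172, 0.189, 0.9818, 1.0206], [0.0, 0.0, 0.0, 1.0]]}
0.1 [[ 0.929  0.37  -0.   ]
 [ 0.37  -0.929  0.001]
 [ 0.    -0.001 -1.   ]]
```

View pics/scene0.png

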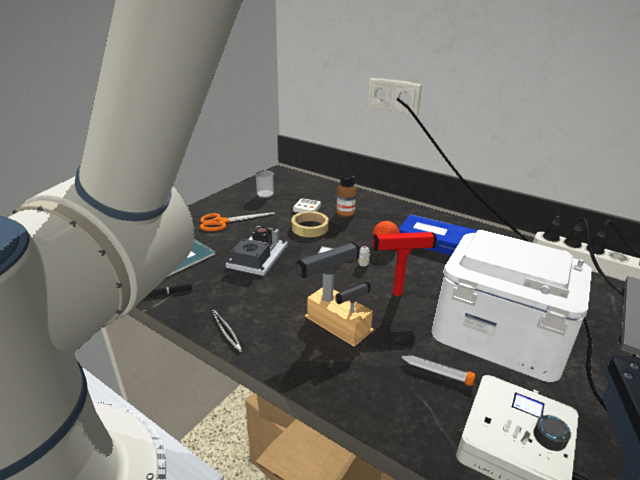

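View pics/top0.png

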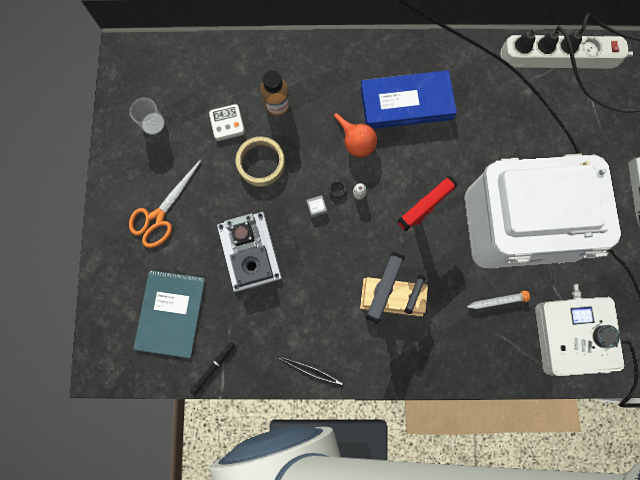

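The scene camera shows the key crossbar at about (330,258), the stand at (340,315) and the fixture at (255,248). In the top view the key bar is at (386,287), the small key at (415,295), the stand at (395,297), and the clamp screw at (251,266). The red decoy is at (427,203).

Run:
```python
import cv2,numpy as np
t=cv2.imread('pics/top0.png');s=cv2.imread('pics/scene0.png')
f=lambda im,x,y,w,h:cv2.resize(im[y:y+h,x:x+w],(400,300),interpolation=cv2.INTER_CUBIC)
# 80x60 ->5x; 
o=np.vstack([np.hstack([f(t,210,206,80,60),f(t,210,241,80,60)]),np.hstack([f(t,348,247,100,75),f(s,290,230,100,75)])])
o2=np.hstack([f(s,220,215,80,60),f(s,290,270,100,75)])
cv2.imwrite('pics/c1.png',o);cv2.imwrite('pics/c2.png',o2)
```

```text
(no output)
```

View pics/c1.png

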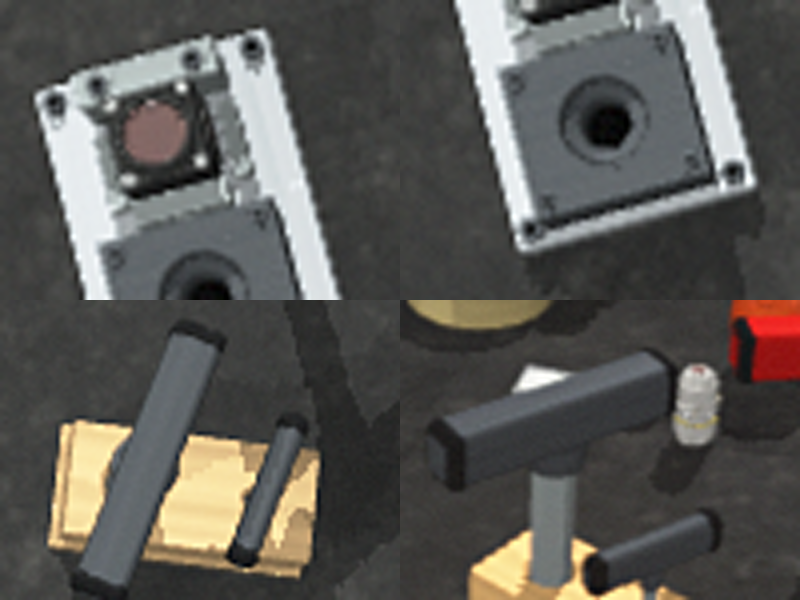

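View pics/c2.png

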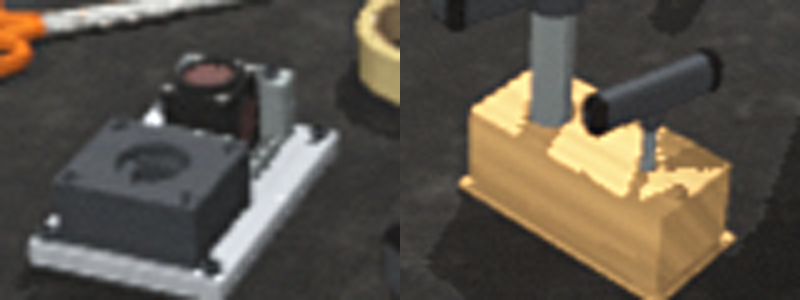

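Crops: the counterbore rim is centred at about (251,265) in the top view and (250.6,247) in the scene view. The bar is seen clearly in both, running from up-right to down-left. Next I triangulate these points.

```bash
cat > h.py <<'E'
import cv2,numpy as np
from bench import ctrl
P={n:ctrl.camera_params(n) for n in("scene","top")}
def ray(n,uv):
    p=P[n];K=np.array([[p['fx'],0,p['cx']],[0,p['fy'],p['cy']],[0,0,1.]])
    x,y=cv2.undistortPoints(np.array([[uv]],float),K,np.array(p['D'],float))[0,0]
    T=np.array(p['pose']);d=T[:3,:3]@[x,-y,-1];return T[:3,3],d/np.linalg.norm(d)
def plane(n,uv,z):
    o,d=ray(n,uv);return o+d*(z-o[2])/d[2]
def tri(a,b):
    o1,d1=ray("top",a);o2,d2=ray("scene",b)
    s=np.linalg.lstsq(np.c_[d1,-d2],o2-o1,rcond=None)[0]
    p,q=o1+s[0]*d1,o2+s[1]*d2;return (p+q)/2,np.linalg.norm(p-q)
def rotz(a):  # tool down, tool y at angle a(rad) in world
    y=np.array([np.cos(a),np.sin(a),0]);z=np.array([0,0,-1.]);return np.c_[np.cross(y,z),y,z]
E
python3 - <<'E'
from h import *
t=cv2.imread('pics/top0.png');s=cv2.imread('pics/scene0.png')
pr=lambda l,r:print(l,np.round(r[0],4),'gap',round(r[1],4))
pr('counterbore',tri((251,265),(250.6,247.2)))
T=lambda x,y:(348+x/4-.4,247+(y-300)/4-.4)
S=lambda x,y:(290+(x-400)/4-.4,230+(y-300)/4-.4)
pr('far L top corner',tri(T(180,320),S(640,350)))
pr('near L top',tri(T(72,575),S(430,422)))
pr('far R',tri(T(225,332),S(672,368)))
pr('near R',tri(T(125,592),S(465,440)))
# bar mask
def mask(im,x,y,w,h,f):
    m=np.zeros(im.shape[:2],np.uint8);hsv=cv2.cvtColor(im,cv2.COLOR_BGR2HSV).astype(int)
    m[y:y+h,x:x+w]=255*f(hsv,im.astype(int))[y:y+h,x:x+w];return m
m=mask(t,360,245,45,85,lambda h,i:(h[...,0]>90)&(h[...,0]<135)&(h[...,1]>20)&(h[...,2]>60))
n,l,st,ce=cv2.connectedComponentsWithStats(m)
k=1+np.argmax(st[1:,4]);print(st[k],ce[k]);c=cv2.findContours((l==k).astype(np.uint8),0,2)[0][0]
r=cv2.minAreaRect(c);print(r);b=cv2.boxPoints(r);W=np.array([plane('top',q,.142) for q in b]);print(W.round(4),np.linalg.norm(np.roll(W,-1,0)-W,axis=1))
# wood
for nm,im,roi in(('top',t,(350,265,90,60)),('scene',s,(295,280,90,70))):
    m=mask(im,*roi,lambda h,i:(h[...,0]>8)&(h[...,0]<28)&(h[...,1]>70)&(h[...,2]>90))
    c=max(cv2.findContours(m,0,2)[0],key=cv2.contourArea);h=cv2.approxPolyDP(cv2.convexHull(c),2,True)[:,0]
    print(nm,h.tolist())
print(t[287,386],t[265,235],t[266,251],t[300,230])
E
```

```text
counterbore [0.5342 0.1377 0.0446] gap 0.0013
far L top corner [ 0.5393 -0.1059  0.1414] gap 0.0043
near L top [ 0.437  -0.0623  0.1398] gap 0.0002
far R [ 0.5347 -0.1247  0.1409] gap 0.0033
near R [ 0.4306 -0.0839  0.1425] gap 0.002
[367 256  35  63 756] [384.62433862 286.54497354]
((384.0133361816406, 286.3192138671875), (14.403579711914062, 64.81610107421875), 21.571308135986328)
[[ 0.4392 -0.0618  0.142 ]
 [ 0.5373 -0.102   0.142 ]
 [ 0.5285 -0.1237  0.142 ]
 [ 0.4308 -0.0831  0.142 ]] [0.10601517 0.02337988 0.10581572 0.02292067]
top [[395, 281], [427, 285], [425, 311], [422, 316], [383, 311]]
scene [[309, 295], [321, 287], [338, 291], [372, 311], [373, 330], [353, 346], [304, 316]]
[107 102  98] [108 103  98] [ 9 12 12] [57 59 57]
```

Run:
```python
from h import *
for nm,p in(('key',[.485,-.0935,.16]),('sock',[.534,.138,.14])):
    for a in range(-180,180,20):
        q=ctrl.ik(p,rotz(np.radians(a+7.6))); print(nm,round(a+7.6,1),None if q is None else np.round(q,0).astype(int).tolist())
t=cv2.imread('pics/top0.png');s=cv2.imread('pics/scene0.png')
# counterbore: bright-vs-dark body; ring dark blob
for nm,im,(x,y,w,h),z in(('top',t,(233,250,38,34),.043),('scene',s,(232,236,38,22),.043)):
    g=cv2.resize(cv2.cvtColor(im,6)[y:y+h,x:x+w],None,fx=8,fy=8,interpolation=cv2.INTER_CUBIC)
    for th in(60,75,85,92):
        m=(g<th).astype(np.uint8)
        n,l,st,ce=cv2.connectedComponentsWithStats(m)
        k=[i for i in range(1,n) if st[i,0]>0 and st[i,1]>0 and st[i,0]+st[i,2]<8*w and st[i,1]+st[i,3]<8*h and st[i,4]>600]
        for i in k: 
            b=st[i]/8; c=(x+b[0]+b[2]/2-.5,y+b[1]+b[3]/2-.5);print(nm,th,b.round(1),np.round(c,2),plane(nm,c,z).round(4))
```

```text
key -172.4 [-18, 22, 99, 0, 59, 155]
key -152.4 [-18, 22, 99, 0, 59, 135]
key -132.4 [-18, 22, 99, 0, 59, 115]
key -112.4 [-18, 22, 99, 0, 59, 95]
key -92.4 [-18, 22, 99, 0, 59, 75]
key -72.4 [-18, 22, 99, 0, 59, 55]
key -52.4 [-18, 22, 99, 0, 59, 35]
key -32.4 [-18, 22, 99, 0, 59, 15]
key -12.4 [-18, 22, 99, 0, 59, -5]
key 7.6 [-18, 22, 99, 0, 59, -25]
key 27.6 [-18, 22, 99, 0, 59, -45]
key 47.6 [-18, 22, 99, 0, 59, -65]
key 67.6 [-18, 22, 99, 0, 59, -85]
key 87.6 [-18, 22, 99, 0, 59, -105]
key 107.6 [-18, 22, 99, 0, 59, -125]
key 127.6 [-18, 22, 99, 0, 59, -145]
key 147.6 [-18, 22, 99, 0, 59, -165]
key 167.6 [-18, 22, 99, 0, 59, 175]
sock -172.4 None
sock -152.4 [8, 27, 93, 0, 60, 161]
sock -132.4 [8, 27, 93, 0, 60, 141]
sock -112.4 [8, 27, 93, 0, 60, 121]
sock -92.4 [8, 27, 93, 0, 60, 101]
sock -72.4 [8, 27, 93, 0, 60, 81]
sock -52.4 [8, 27, 93, 0, 60, 61]
sock -32.4 [8, 27, 93, 0, 60, 41]
sock -12.4 [8, 27, 93, 0, 60, 21]
sock 7.6 [8, 27, 93, 0, 60, 1]
sock 27.6 [8, 27, 93, 0, 60, -19]
sock 47.6 [8, 27, 93, 0, 60, -39]
sock 67.6 [8, 27, 93, 0, 60, -59]
sock 87.6 [8, 27, 93, 0, 60
[... 254 characters left out ...]
 10.4 681.1] [250.69 265.06] [0.5339 0.139  0.043 ]
top 75 [   8.6    6.1   17.2   16.8 1362.2] [249.75 264.  ] [0.5358 0.1407 0.043 ]
top 85 [   8.4    5.9   17.9   18.2 1582. ] [249.81 264.5 ] [0.5349 0.1406 0.043 ]
top 92 [   8.2    5.6   19.    19.5 1810.1] [250.25 264.88] [0.5342 0.1398 0.043 ]
scene 60 [ 11.6   8.4  12.    3.8 155.4] [249.12 245.75] [0.5392 0.1457 0.043 ]
scene 60 [ 14.6  11.6   8.1   3.5 135.6] [250.19 248.88] [0.5309 0.1352 0.043 ]
scene 75 [ 11.    7.5  15.1   8.2 674.8] [250.06 247.12] [0.5361 0.1402 0.043 ]
scene 85 [ 10.6   7.   15.9   9.1 810.2] [250.06 247.06] [0.5363 0.1404 0.043 ]
scene 92 [ 10.4   6.5  17.    9.9 956. ] [250.38 246.94] [0.5371 0.1402 0.043 ]
```

Counterbore is at about (0.5355, 0.1404): 18 px wide matches 32 mm, and the height is right. Bar centre is (0.485, -0.0935, 0.142), yaw -22.4°. Next: grasp the key.

Run:
```python
from h import *
R=rotz(np.radians(67.6));k=np.array([.4848,-.0935,0])
p=np.array(ctrl.current_tool_pos());ctrl.move_l([p[0],p[1],.33],vel=.25)
ctrl.goto(k+[0,0,.25],R)
ctrl.command_gripper(1.0)
print(ctrl.move_l(k+[0,0,.165],vel=.2,contact_N=4))
print(ctrl.move_l(k+[0,0,.110],vel=.06,contact_N=4),ctrl.current_tool_pos())
cv2.imwrite('pics/g_top.png',ctrl.read_camera('top'));cv2.imwrite('pics/g_sc.png',ctrl.read_camera('scene'))
print(ctrl.current_contact_force(),ctrl.current_t())
a,b=cv2.imread('pics/g_top.png')[210:360,300:460],cv2.imread('pics/g_sc.png')[200:350,250:410]
cv2.imwrite('pics/g.png',np.hstack([cv2.resize(x,(400,375),interpolation=2) for x in(a,b)]))
```

```text
True
False [ 0.48491406 -0.09354239  0.11018279]
[-0.75151222  0.42845682 -0.61912214] 5.6083
```

View pics/g.png

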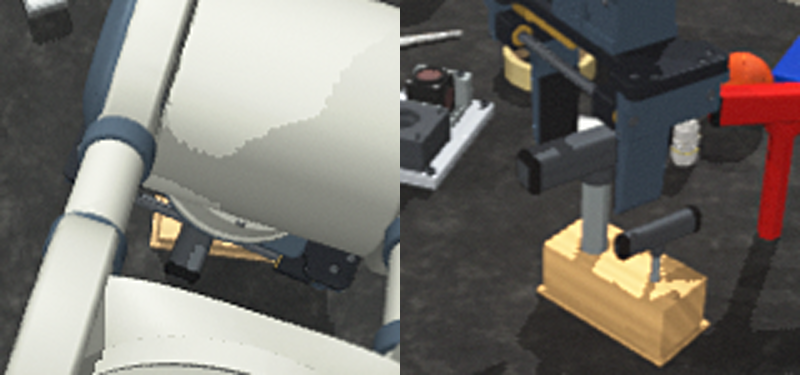

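The open fingers straddle the bar at its middle, clear of the small key. Now close, lift straight up and carry the key over the screw.

Run:
```python
from h import *
f=lambda:(np.round(ctrl.current_contact_force(),2),np.round(ctrl.current_wrist_torque(),3))
ctrl.command_gripper(0.0);print(ctrl.current_grip_width()*91,ctrl.current_grasp_force(),f())
p=np.array(ctrl.current_tool_pos());np.save('grasp.npy',p)
ctrl.move_l(p+[0,0,.012],vel=.03);ctrl.sleep(.2);print(f())
ctrl.move_l(p+[0,0,.085],vel=.12);ctrl.sleep(.2);print(f())
R=rotz(np.radians(67.6));s=np.array([.5355,.1404,0])
ctrl.move_l([s[0],s[1],p[2]+.085],vel=.2,ori=R)
# tip z = tcp z -.104 ; stop tip at 0.052
ctrl.move_l([s[0],s[1],.104+.052],vel=.08);ctrl.sleep(.3);print(f(),ctrl.current_tool_pos(),ctrl.current_t())
a=ctrl.read_camera('top');b=ctrl.read_camera('scene')
cv2.imwrite('pics/h_top.png',a);cv2.imwrite('pics/h_sc.png',b)
cv2.imwrite('pics/hh.png',np.hstack([cv2.resize(x,(400,300),interpolation=2) for x in(a[190:310,180:340],b[190:280,190:310])]))
```

```text
21.903825651001856 29.99609023332596 (array([-0.67, -2.54, -0.37]), array([-0.753,  0.151, -0.055]))
(array([ 0.74,  0.01, -8.5 ]), array([ 0.009, -0.079, -0.001]))
(array([ 0.43,  0.14, -8.17]), array([ 0.1  , -0.156, -0.022]))
(array([-0.38,  1.22, -8.56]), array([ 0.092, -0.151,  0.038])) [0.53568134 0.14044867 0.1563518 ] 10.6667
```

View pics/hh.png

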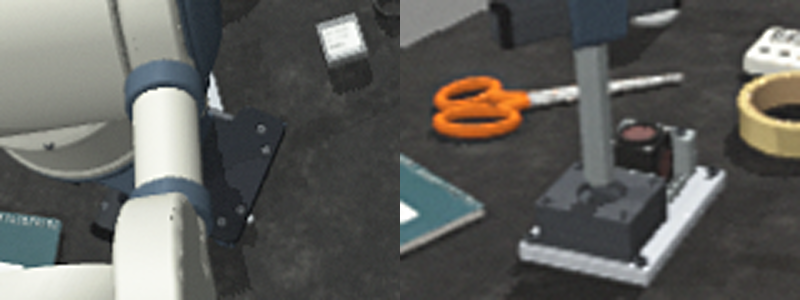

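The key hangs with its tip over the counterbore, at about (250,246) in the scene view. I check the shank against its expected axis before going in.

Run:
```python
from h import *
s=cv2.imread('pics/h_sc.png')
def proj(n,X):
    p=P[n];T=np.array(p['pose']);c=T[:3,:3].T@(np.array(X)-T[:3,3]);K=np.array([[p['fx'],0,p['cx']],[0,p['fy'],p['cy']],[0,0,1.]])
    return cv2.projectPoints(np.array([[c[0],-c[1],-c[2]]]),np.zeros(3),np.zeros(3),K,np.array(p['D'],float))[0].ravel()
X=np.array(ctrl.current_tool_pos())
# shank rows
for z in(.10,.09,.08,.07,.06):
    u=proj('scene',[X[0],X[1],z]);r=int(round(u[1]));g=s[r,230:270].astype(int).sum(1)/3
    d=np.diff(g);print(z,u.round(2),g[6:32].astype(int).tolist())
print(proj('scene',[X[0],X[1],.052]))
```

```text
0.1 [248.16 224.1 ] [70, 63, 60, 63, 60, 60, 60, 74, 115, 125, 123, 122, 121, 123, 109, 95, 93, 74, 61, 62, 61, 61, 63, 61, 63, 60]
0.09 [248.46 228.26] [64, 61, 63, 62, 62, 63, 64, 64, 110, 124, 121, 120, 121, 120, 109, 99, 93, 84, 65, 88, 78, 59, 58, 89, 103, 108]
0.08 [248.75 232.37] [66, 65, 67, 64, 61, 65, 61, 61, 94, 122, 124, 121, 121, 122, 121, 101, 96, 119, 87, 48, 34, 41, 42, 49, 47, 50]
0.07 [249.05 236.43] [64, 64, 59, 60, 64, 60, 58, 58, 84, 115, 124, 120, 119, 120, 121, 105, 95, 93, 53, 35, 36, 35, 39, 35, 37, 31]
0.06 [249.34 240.46] [64, 66, 61, 60, 74, 92, 76, 61, 68, 109, 123, 121, 118, 119, 119, 110, 99, 92, 88, 88, 74, 60, 41, 45, 43, 34]
[249.57022355 243.64785601]
```

Run:
```python
from h import *
c=np.array(ctrl.current_tool_pos());z=.104+.0405
print(ctrl.move_l([c[0],c[1],z],vel=.03,contact_N=5),ctrl.current_tool_pos(),ctrl.current_contact_force())
b=np.radians(-22.4);u=np.array([np.cos(b),np.sin(b),0]);v=np.array([-u[1],u[0],0])
c=np.array(ctrl.current_tool_pos())
for ax in(v,u):
    r=[]
    for sg in(1,-1):
        ctrl.sleep(.15)
        h=ctrl.move_l(c+sg*ax*.011,vel=.015,contact_N=2.5);q=np.array(ctrl.current_tool_pos());r.append((q-c)@ax)
        print(h,round(r[-1]*1e3,2),np.round(ctrl.current_contact_force(),1))
        ctrl.move_l(c,vel=.04)
    c=c+ax*sum(r)/2
ctrl.move_l(c,vel=.03);np.save('c.npy',c);print(c,ctrl.current_tool_pos(),ctrl.current_t())
```

```text
False [0.53550084 0.14042152 0.14431482] [-0.88273504 -0.37408067 -8.1860958 ]
True 6.88 [ 0.2 -2.1 -7.5]
True -8.07 [ 2.2  4.1 -6.4]
True 8.21 [-0.9 -0.3 -7.7]
True -6.72 [ 3.4 -0.8 -6.8]
[0.53596472 0.13958829 0.14431482] [0.53579883 0.13956364 0.14416718] 15.7
```

```bash
cat > search.py <<'E'
from h import *
c=np.load('c.npy')
def search(angs):
    for a in angs:
        R=rotz(np.radians(a))
        ctrl.move_l([c[0],c[1],.1425],vel=.03,ori=R);
        h=ctrl.move_l([c[0],c[1],.1285],vel=.015,contact_N=6)
        z=ctrl.current_tool_pos()[2];print(round(a,1),h,round(z,4),np.round(ctrl.current_contact_force(),1),np.round(ctrl.current_wrist_torque(),2),round(ctrl.current_t(),1),flush=True)
        if z<.1345: return a
        if z>.1415: print('high');
E
python3 - <<'E'
from search import *
print(search([67.6+5*i for i in range(6)]))
E
```

```text
67.6 True 0.1394 [1.3 0.1 5. ] [ 0.12 -0.42 -0.01] 16.4
72.6 True 0.1392 [ 1.7  0.8 -0.8] [ 0.15 -0.55  0.04] 17.1
77.6 True 0.1386 [ 0.9  0.7 -7.1] [ 0.17 -0.58  0.  ] 17.8
82.6 False 0.1284 [ -2.3  -1.7 -10.9] [-0.05  0.65  0.03] 19.1
82.6
```

It dropped in at 82.6°. Now seat it home, then turn clockwise in small steps while watching the moment.

Run:
```python
from h import *
c=np.load('c.npy')
print(ctrl.move_l([c[0],c[1],.1255],vel=.01,contact_N=8),ctrl.current_tool_pos(),np.round(ctrl.current_contact_force(),1))
ctrl.sleep(.4)
p=np.array(ctrl.current_tool_pos());t0=np.array(ctrl.current_wrist_torque());print(p,np.round(ctrl.current_contact_force(),1),t0.round(3))
a=82.6;hist=[]
while a>82.6-115:
    a-=2.5
    ctrl.move_l(p,vel=.15,ori=rotz(np.radians(a)));ctrl.sleep(.08)
    t=np.array(ctrl.current_wrist_torque())-t0;hist.append(t[2])
    print(round(82.6-a,1),t.round(3),np.round(ctrl.current_contact_force(),1),round(ctrl.current_t(),2),flush=True)
    if abs(t[2])>.07: break
np.save('a.npy',[a,t0[2],*p])
```

```text
True [0.53584544 0.13954485 0.12811395] [-0.3 -0.3  7.8]
[0.53587103 0.13954632 0.12813413] [-1.   0.2  7.1] [-0.039  0.085  0.079]
2.5 [-0.187  0.231 -0.04 ] [-2.1 -1.9 -1.4] 20.07
5.0 [-0.349 -0.022  0.003] [-0.9 -0.7 -1. ] 20.4
7.5 [-0.341 -0.176 -0.044] [-0.8 -1.  -0.9] 20.73
10.0 [-0.404 -0.397 -0.024] [ 0.1 -2.3  0.2] 21.07
12.5 [-0.465 -0.472  0.025] [ 1.3 -2.   0.6] 21.4
15.0 [-0.443 -0.61   0.021] [ 0.9 -1.3  1.2] 21.73
17.5 [-0.529 -0.608 -0.007] [ 0.8 -2.9  2.1] 22.07
20.0 [-0.614 -0.681 -0.032] [ 0.7 -3.2  3.1] 22.4
22.5 [-0.639 -0.81  -0.004] [ 2.7 -2.4  5.4] 22.73
25.0 [-0.717 -0.819 -0.021] [ 2.  -3.6  4.3] 23.07
27.5 [-0.784 -0.852 -0.038] [ 2.3 -3.1  4.6] 23.4
30.0 [-0.785 -0.795 -0.034] [ 2.3 -3.2  4.2] 23.73
32.5 [-0.78  -0.845  0.083] [ 0.9 -3.   5.3] 24.07
```

Run:
```python
from h import *
a,t0,*p=np.load('a.npy')
def tz():
    r=[]
    for _ in range(6): ctrl.sleep(.02);r.append(ctrl.current_wrist_torque()[2])
    return np.mean(r)-t0+.015
print(tz());n=0
while a>82.6-115:
    a-=1.5
    ctrl.move_l(p,vel=.15,ori=rotz(np.radians(a)));m=tz()
    print(round(82.6-a,1),round(m,3),np.round(ctrl.current_contact_force(),1),round(ctrl.current_t(),2),flush=True)
    if m>.19: break
np.save('a.npy',[a,t0,*p])
```

```text
0.045008519390039
34.0 0.119 [ 2.2 -2.8  5. ] 24.52
35.5 0.171 [ 2.5 -3.1  4.6] 24.87
37.0 0.203 [ 2.8 -2.8  5.6] 25.22
```

Run:
```python
from h import *
a,t0,*p=np.load('a.npy')
def tz(n=10):
    r=[]
    for _ in range(n): ctrl.sleep(.02);r.append(ctrl.current_wrist_torque()[2])
    return np.mean(r)-t0+.015
print(tz(20))
for i in range(5):
    a-=.7
    ctrl.move_l(p,vel=.15,ori=rotz(np.radians(a)));m=tz()
    print(round(82.6-a,1),round(m,3),round(ctrl.current_t(),2),flush=True)
    if m>.235: break
np.save('a.npy',[a,t0,*p])
im=ctrl.read_camera('scene');cv2.imwrite('pics/k.png',im)
o=cv2.imread('pics/scene0.png')
cv2.imwrite('pics/kk.png',np.hstack([cv2.resize(x[205:280,220:300],(400,375),interpolation=2) for x in(o,im)]))
```

```text
0.18400029223615666
37.7 0.247 25.97
```

View pics/kk.png

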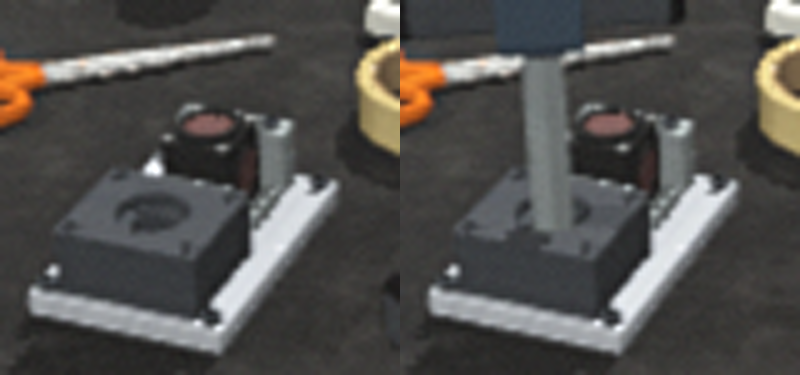

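Run:
```python
from h import *
a,t0,*p=np.load('a.npy')
def tz(n=20):
    r=[]
    for _ in range(n): ctrl.sleep(.02);r.append(ctrl.current_wrist_torque()[2])
    return round(np.mean(r)-t0+.015,3)
print(tz())
for d in(.5,1.0):
    m=tz(10)
    if m>.24: break
    a-=.5;ctrl.move_l(p,vel=.15,ori=rotz(np.radians(a)));print(round(82.6-a,1),tz(),flush=True)
# back off to see stiffness, stay unloaded
for d in(1.5,3,4.5,6,8):
    ctrl.move_l(p,vel=.15,ori=rotz(np.radians(a+d)));m=tz(10);print('back',d,m,np.round(ctrl.current_contact_force(),1),flush=True)
    if m<.02: break
np.save('b.npy',[a,a+d]);print(ctrl.current_t())
```

```text
0.245
back 1.5 -0.012 [ 2.4 -3.1  4.6]
26.9333
```

Run:
```python
from h import *
a,t0,*p=np.load('a.npy')
def tz(n=12):
    r=[]
    for _ in range(n): ctrl.sleep(.02);r.append(ctrl.current_wrist_torque()[2])
    return round(np.mean(r)-t0+.015,3)
a+=.75
for i in range(12):
    ctrl.move_l(p,vel=.15,ori=rotz(np.radians(a)));m=tz();print(round(82.6-a,2),m,round(ctrl.current_t(),1),flush=True)
    if m>.27: break
    a-=.4
np.save('a.npy',[a,t0,*p])
```

```text
36.95 0.167 27.4
37.35 0.253 27.8
37.75 0.259 28.3
38.15 0.257 28.7
38.55 0.268 29.2
38.95 0.284 29.6
```

The moment is at 0.284 N m, just under the ride-over limit, and backing off 1.5° unloaded all of it. So the cam is wound up against the cube. Unload, draw the key out, and look at the cube once the arm is clear.

Run:
```python
from h import *
a,t0,*p=np.load('a.npy');p=np.array(p)
f=lambda:np.round(ctrl.current_contact_force(),1)
ctrl.sleep(.2)
ctrl.move_l(p,vel=.15,ori=rotz(np.radians(a+1.3)));ctrl.sleep(.15);print(ctrl.current_wrist_torque()[2]-t0+.015,f())
ctrl.move_l(p+[0,0,.004],vel=.02);print(f())
ctrl.move_l(p+[0,0,.018],vel=.04);ctrl.sleep(.15);print(f(),np.round(ctrl.current_wrist_torque(),2))
g=np.load('grasp.npy');R=rotz(np.radians(67.6))
ctrl.move_l([p[0],p[1],.2],vel=.12)
ctrl.move_l([g[0],g[1],.2],vel=.2,ori=R)
ctrl.move_l([g[0],g[1],.165],vel=.08);ctrl.sleep(.3);print(f(),np.round(ctrl.current_wrist_torque(),2),ctrl.current_tool_pos(),g,ctrl.current_t())
t=ctrl.read_camera('top');s=ctrl.read_camera('scene');cv2.imwrite('pics/l_top.png',t);cv2.imwrite('pics/l_sc.png',s)
o=cv2.imread('pics/top0.png')
A=[cv2.resize(x[206:290,215:285],(250,300),interpolation=2) for x in(o,t)]+[cv2.resize(s[225:325,280:380],(300,300),interpolation=2)]
cv2.imwrite('pics/ll.png',np.hstack(A))
```

```text
-0.03873971357725606 [ 1.8 -3.7  5.1]
[  2.8   1.6 -22.9]
[ 0.4  0.2 -8.1] [ 0.03 -0.2   0.04]
[ 0.4  0.3 -8.5] [ 0.09 -0.15 -0.01] [ 0.48496717 -0.09378978  0.16535543] [ 0.48475262 -0.09372966  0.11000512] 34.0583
```

View pics/ll.png

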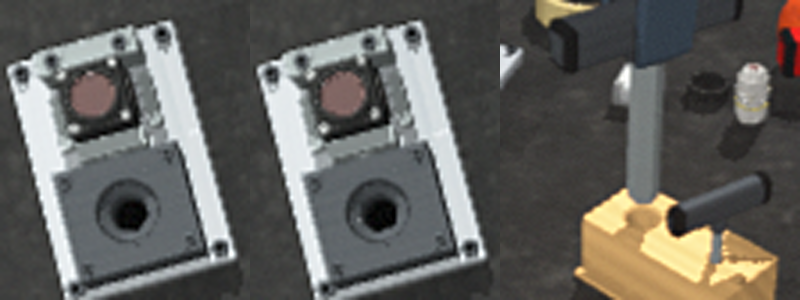

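The cube is up against the fence and the jaw has moved out of the clamp body. The key hangs upright over its hole, tip at about (645,195) in the crop with the hole just below it. Lower it in.

Run:
```python
from h import *
o,t=[cv2.cvtColor(cv2.imread(x),6).astype(np.float32) for x in('pics/top0.png','pics/l_top.png')]
for nm,(x,y,w,h) in dict(cube=(231,223,22,22),base=(218,250,60,40)).items():
    print(nm,cv2.phaseCorrelate(o[y:y+h,x:x+w].copy(),t[y:y+h,x:x+w].copy(),cv2.createHanningWindow((w,h),5)))
f=lambda:np.round(ctrl.current_contact_force(),1)
g=np.load('grasp.npy')
print(ctrl.move_l([g[0],g[1],.140],vel=.03,contact_N=6),ctrl.current_tool_pos(),f())
print(ctrl.move_l([g[0],g[1],.1095],vel=.025,contact_N=6),ctrl.current_tool_pos(),f(),ctrl.current_t())
```

```text
cube ((0.30072834514731106, -0.33541725898356667), 0.9608792579836316)
base ((0.09220888321756249, -0.007354067336635239), 1.0446452895800273)
False [ 0.48462935 -0.09375273  0.13999654] [-1.8 -2.  -9.3]
True [ 0.48465028 -0.09378209  0.11029615] [-0.7 -0.2  7.2] 36.25
```

The key is seated at the same height as when it was picked up. Release, retreat and check.

Run:
```python
from h import *
ctrl.command_gripper(1.0);ctrl.sleep(.3)
p=np.array(ctrl.current_tool_pos())
ctrl.move_l(p+[0,0,.05],vel=.05);ctrl.move_l(p+[0,0,.2],vel=.15)
ctrl.goto([.40,.36,.30],rotz(np.radians(67.6)));ctrl.sleep(.5)
print(np.round(ctrl.current_contact_force(),2),ctrl.current_t())
t=ctrl.read_camera('top');s=ctrl.read_camera('scene');o=cv2.imread('pics/top0.png');o2=cv2.imread('pics/scene0.png')
print('diff',[int((cv2.absdiff(a,b)[y:y+h,x:x+w].max(2)>40).sum()) for a,b,x,y,w,h in((t,o,355,245,85,85),(s,o2,290,235,95,110))])
cv2.imwrite('pics/m.png',np.vstack([np.hstack([cv2.resize(x[240:330,350:440],(300,300),interpolation=2) for x in(o,t)]),np.hstack([cv2.resize(x[230:350,280:400],(300,300),interpolation=2) for x in(o2,s)])]))
```

```text
[ 0.05 -0.12 -1.01] 42.1667
diff [82, 33]
```

View pics/m.png

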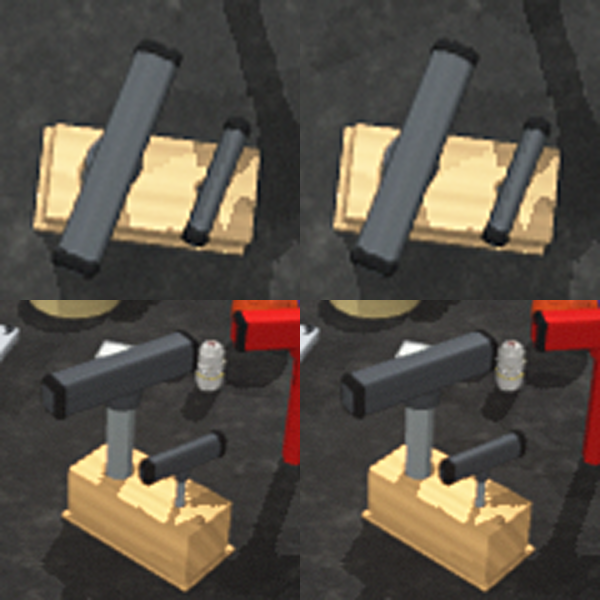

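Both keys stand as they did at the start, in both views.

```bash
python3 -c "
from bench import ctrl
print(ctrl.sign_off())"
```

```text
the job is handed in; nothing more can be done
None
```

I handed the job in at about 42 s: the key went fully home, was turned clockwise until the moment reached 0.28 N m, and now stands back in its hole with the small key undisturbed. I couldn't measure the force on the fence, and the moment was still creeping up at the end, so I take the cube to be tight from the 0.28 N m and its shift of about 0.6 mm towards the fence.

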